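# Torque the mould clamp with the click wrench

## Task

The click wrench is already on the clamp screw over the round plaster mould: turn its handle clockwise, seen from above, until the wrench clicks (its knuckle gives), go no further, then let go so that the handle springs straight, leaving the screw tight. Leave the plain spanner on the other mould clamp alone.

Things in the scene. Friction and masses are not known exactly. Their poses are not given: they have to be found in the camera images.
- nut_centre (a point): centre of the steel wrench head (34 mm across, top 153 mm above the table), on the vertical screw axis of the ROUND mould's clamp, 137 mm above the table. The clamp is fixed: a 170 mm square board, a white plaster mould 124 mm across, and over it a steel crossbar (168 x 30 mm, top at 118 mm, bolt ends to 125 mm) on two posts 72 mm either side of the screw.
- wrench_grip (a point): middle of the click wrench's black grip (110 mm long, 26 mm wide and high), 175 mm from nut_centre when straight, 137 mm above the table; x points outward along the handle, z up. The rest is an 18 mm steel tube. It bends about a vertical knuckle pin 35 mm from nut_centre. Off the clamp's board nothing under the handle's path is higher than 60 mm.
- clamp_nut (a joint): angle of the clamp screw with the wrench head, rad, growing clockwise from above (tightening); starts at 0.05 to 0.30. Turning takes 1.7 N m + 1.2 N m per rad of this angle, so the wrench clicks at about 0.7 to 0.9 (some 15 N at the grip's middle). The screw stays where it is left unless turned back. Above 0.55 is tight, above 1.15 overtightened.
- click (a joint): bend of the wrench's knuckle, rad: 0 straight, stop at 0.25. A preloaded spring keeps it straight; it gives only in the tightening direction, at about 2.1 N m about the pin, then swings on clockwise at a nearly even force. Above 0.13 for 0.1 s is a click. It springs straight when the handle is let go. Pushing on past the stop turns the screw further.
- spanner_end (a point): centre of the free end of the bystander, a plain flat steel ring spanner (14 mm wide bar, 200 mm between the centres of its ends, 125 mm above the table) on the screw of the SQUARE mould clamp. Not to be moved.

How it is judged:
On the way:
1. the click wrench gives at its knuckle: bent by more than 0.13 rad for 0.1 s, with the screw tight (value of joint click above 0.13 rad and value of joint clamp_nut above 0.55 rad), for 0.1 s.
At the end, for the whole second after the job is handed in: the screw of the round mould's clamp stands at rest between 0.55 and 1.15 rad, the wrench handle has been let go and is straight again (knuckle under 0.05 rad), and the plain spanner's end is within 20 mm of where it was (value of joint clamp_nut between 0.55 and 1.15 rad and value of joint click below 0.05 rad and velocity of joint clamp_nut between -0.05 and 0.05 rad/s and distance of spanner_end from where it was at the start of the episode below 0.02 m); the robot touches nothing.
It fails at once if the screw is overtightened: turned past 1.15 rad (value of joint clamp_nut above 1.15 rad).
It fails at once if the plain spanner on the square mould's clamp is moved: its end shifts by over 20 mm (distance of spanner_end from where it was at the start of the episode above 0.02 m).
It also fails if it takes over 42 s, if anything falls off the work surface, if the arm or the gripper's body presses on something with over 40 N, if the wrist force passes 120 N, or if a joint passes its speed limit or range.

## Robot

A 6-joint arm with a two-finger parallel gripper is mounted at the origin on the work surface. World frame = base frame: x ahead of the robot, y to its left, z up, the work surface at z = 0. Lengths are in m, angles in rad, forces in N, time in s.
With the tool pointing down it reaches from about 0.225 to 0.875 m from the base axis. Payload 3.4 kg.
Tool frame: the origin (TCP) lies between the finger pads; the fingertips stand 22 mm ahead of it and the grasp point (between the pads) lies 3 mm ahead of it (manip.finger_overhang is the distance from the TCP to the fingertips, in m); z points along the fingers, y is the line along which they close (so a half turn about z gives the same grasp; the last joint's range is limited). The gripper opens to 85 mm and grips with 20 to 120 N. Pads are 22 mm wide; open, the fingers measure 114 mm over their backs; the gripper's body (76 mm by 85 mm) begins 54 mm behind the grasp point. The pads swing forward as they close: fully open they stand 13 mm farther back than shut.
Start: joints at [-1.383, 0.276, 1.505, -0, 1.361, -0.121], TCP at [0.175, -0.548, 0.253] pointing down, gripper open.
Joint ranges: [-2.89, 2.89], [-0.75, 2.08], [0.22, 2.7], [-1.18, 4.32], [0.11, 2.71], [-2.7, 2.7]. Speed limits (rad/s): [2.57, 2.57, 3.14, 3.14, 3.14, 3.14].

## Interface

Orientations are given as a unit quaternion [w, x, y, z].
In Python, from rig import get_state, eyes, order, manip gives the robot as it stands.
- The arm moves only by the tool drive_tool, never from a script. Its argument "rows" is a list of rows, each a list of 4 numbers: the shift along the tool's x, y, z in units of 25 mm (1.0 is 25 mm), then the turn about the tool's z in units of 6 degrees (1.0 is 6 degrees). A call has exactly 8 rows; each row is the pose to reach, as a shift and turn from the pose commanded when the call began, along the tool's axes at that moment; what a row does not reach only later rows make up. A row lasts 1/12 s, in which the tool goes at most 41.7 mm and 7.16 degrees, less where a joint would pass 70% of its speed; a pose out of reach is approached as far as the arm can. A call with a gripper value outside its range is refused whole. "grip" is the finger opening in mm, from 0 to 85.4, set as the call begins (left out, the last holds). The fingers move at their own pace and stop on an object; "newtons" is the grip in N (left out, the last holds). Time passes only in rows, so rows that repeat a pose let the fingers close, or fill a call up. It gives the time, the measured TCP pose, the force, the opening and the grip force at its end, in the units of the state.
- get_state(): the state, without advancing time (a new reading comes with each control period).
- eyes.get_image(name): name is "scene" or "top"; returns (picture, depth): 480x640x3 uint8, red, green, blue; 480x640 float32, m along the optical axis (not along the pixel's ray), 0 where there is no reading.
- eyes.camera_info(name): a dict with "fx", "fy", "cx", "cy" (pixels), "R" (3x3) and "t" (3): a world point X has camera coordinates R X + t. Camera axes: x right, y down, z forward; pixel columns grow to the right and rows downward; lengths in m; the calibration is good to about 2 mm. A picture is of the moment at which its call begins. camera_info takes no time and is no camera call.
- order.sign_off(): hands the job in; it is judged then, once.
The state is a dict: "clock": time; "qpos": joint angles; "qd": joint speeds; "effort": joint torques, N m; "position": TCP position; "ee_rot": TCP orientation; "contact_force": force on the tool from outside, world axes, zero at the start; "moment": the same for the moment, N m; "width": finger opening in m; "gripper_force": force on a finger pad.
Only numpy, scipy, OpenCV 4.12 (cv2) and the standard library are available. Lean on these libraries where they do the work, as an engineer would, in place of code of your own. Each camera call takes 0.05 s, during which the arm holds its last target. There are 200 camera calls.

## Working session

There is one attempt and no reset: what is moved stays moved. The work goes in short steps, Python scripts to look and compute and a tool call to move; the robot and the scene stay as the last step left them, time stands still between calls to the robot, and variables do not carry over. Pictures are saved under pics/ and viewed, at most 10 in all, crops included, and the job is handed in when it is done.

Besides the shell and the picture viewer there is one more tool, called in YAML: its name, and indented under it one key for each argument. drive_tool: Moves the arm, as the interface text tells. Its arguments: {"type":"object","properties":{"rows":{"type":"array","items":{"type":"array","items":{"type":"number"}}},"grip":{"type":"number"},"newtons":{"type":"number"}},"required":["rows"]}

```bash
mkdir -p pics
cat > h.py <<'E'
import numpy as np, cv2
from rig import get_state, eyes, order, manip
def snap(n,f):
    p,d=eyes.get_image(n); cv2.imwrite(f,p[:,:,::-1]); np.save(f+'.npy',d); return p,d
def px2w(n,u,v,z):
    c=eyes.camera_info(n); R=np.array(c['R']);t=np.array(c['t'])
    r=R.T@np.array([(u-c['cx'])/c['fx'],(v-c['cy'])/c['fy'],1]); o=-R.T@t
    return o+r*(z-o[2])/r[2]
def dw(n,d,u,v):
    c=eyes.camera_info(n); z=d[v,u]; R=np.array(c['R'])
    return R.T@(z*np.array([(u-c['cx'])/c['fx'],(v-c['cy'])/c['fy'],1])-np.array(c['t']))
E
python3 - <<'E'
from h import *
snap('top','pics/t0.png');snap('scene','pics/s0.png')
s=get_state();print(s['clock'],s['position'],s['ee_rot'],s['width'],manip.finger_overhang)
E
```

```text
0.1 [ 0.17465111 -0.5473873   0.25253985] [-8.04028133e-04  9.88104172e-01  1.53783934e-01 -3.36588139e-05] 0.08555271475551704 0.022
```

View pics/t0.png

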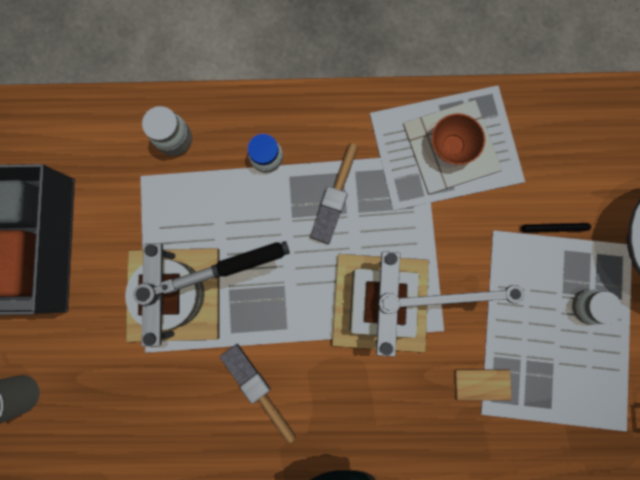

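View pics/s0.png

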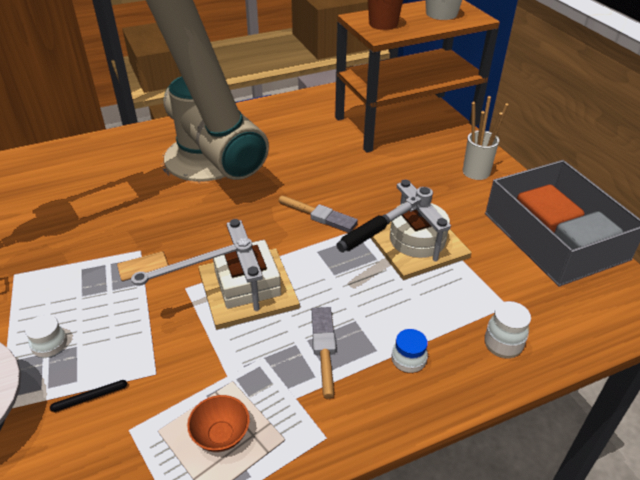

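The top view shows the wrench head at about (145,294), with the black grip running from (217,269) to (286,247). The spanner goes from (388,303) to its free end at (515,294).

Run:
```python
from h import *
d=np.load('pics/t0.png.npy')
print(eyes.camera_info('top'))
n=px2w('top',145,294,.153);print('nut',n, dw('top',d,145,294))
for u,v in [(217,269),(252,258),(286,247)]: print(px2w('top',u,v,.150),dw('top',d,u,v))
p,_=cv2.imread('pics/t0.png'),0
h=(p.max(2)<45)&(d>0)
ys,xs=np.nonzero(h[235:285,210:295]); P=np.array([dw('top',d,x+210,y+235) for x,y in zip(xs,ys)])
P=P[P[:,2]>.125]; m=P.mean(0); w,V=np.linalg.eigh(np.cov(P[:,:2].T)); a=V[:,1]
q=(P[:,:2]-m[:2])@a; mid=m[:2]+a*(q.max()+q.min())/2
print(len(P),m,a,q.min(),q.max(),mid,np.linalg.norm(mid-n[:2]),P[:,2].max())
print('angle',np.degrees(np.arctan2(*(mid-n[:2])[::-1])))
print('sp',px2w('top',515,294,.128),px2w('top',388,303,.128))
b=cv2.resize(p[220:340,120:300],None,fx=4.4,fy=4.4,interpolation=3);cv2.imwrite('pics/c0.png',b)
```

```text
{'fx': 446.4750009444407, 'fy': 446.4750009444407, 'cx': 317.3048283964058, 'cy': 243.433319349683, 'R': array([[-0.0129165 , -0.99974656, -0.01843867],
       [-0.9931365 ,  0.01497051, -0.11599904],
       [ 0.11624568,  0.01681381, -0.99307816]]), 't': array([0.07163758, 0.6098878 , 0.78311186])}
nut [0.52169605 0.3312991  0.153     ] [0.52170903 0.3318988  0.15151814]
[0.55936627 0.21960798 0.15      ] [0.55964033 0.22067416 0.14561873]
[0.57593817 0.16442701 0.15      ] [0.57593323 0.16441757 0.15005735]
[0.59258083 0.1106699  0.15      ] [0.59286126 0.11089336 0.14745109]
1059 [0.57387911 0.1686545  0.14890158] [-0.30407623  0.9526477 ] -0.059666068347743365 0.06027363742353009 [0.57378673 0.1689439 ] 0.17050703533468442 0.1547439194278797
angle -72.21147479064406
sp [ 0.51420354 -0.25248592  0.128     ] [ 0.5025359  -0.05021368  0.128     ]
```

View pics/c0.png

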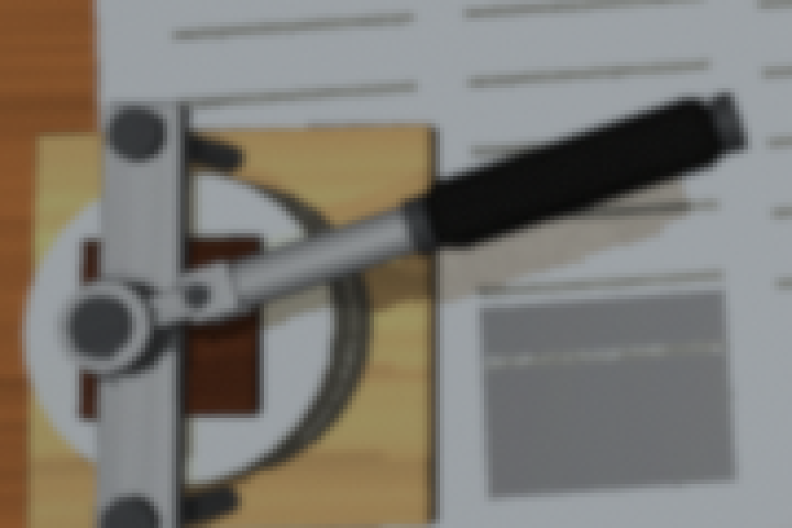

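Corrected from the crop, the nut is at about (0.521, 0.334) and the grip middle at about (0.576, 0.166). That puts them 176 mm apart with the handle at -72°, which agrees with the stated 175 mm. I'll close the fingers, turn the tool half a turn on the way, and push from the far (+x) side along the clockwise arc.

drive_tool:
  rows:
    - [1.2, -1.05, 0, -1.1]
    - [2.4, -2.1, 0, -2.2]
    - [3.6, -3.15, 0, -3.3]
    - [4.8, -4.2, 0, -4.4]
    - [6, -5.25, 0, -5.5]
    - [7.2, -6.3, 0, -6.6]
    - [8.4, -7.35, 0, -7.7]
    - [9.6, -8.4, 0, -8.8]
  grip: 0
  newtons: 40

```text
clock: 0.77
position: [0.3399, -0.2729, 0.2531]
ee_rot: [-0.0, 0.815, 0.579, 0.0]
contact_force: [1.7, -0.5, 0.7]
width: -0.0002
gripper_force: 0.0
```

```bash
cat >> h.py <<'E'
from scipy.spatial.transform import Rotation as Ro
N=np.array([.521,.334])
def rot(s): w,x,y,z=s['ee_rot']; return Ro.from_quat([x,y,z,w]).as_matrix()
def go(r,off,hd,z):
    "tool centre at radius r along handle bearing hd (deg), off m behind it; prints units to get there"
    s=get_state(); R=rot(s); a=np.radians(hd)
    e=np.array([np.cos(a),np.sin(a)]); b=np.array([-e[1],e[0]])  # b: behind (ccw side)
    T=np.r_[N+r*e+off*b,z]; u=R.T@(T-s['position'])/.025
    yaw=np.degrees(np.arctan2(R[1,0],R[0,0])); dy=(yaw-(hd-90)+180)%360-180
    print('t',round(s['clock'],2),'pos',s['position'].round(4),'yaw',round(yaw,1),'q',np.round(s['qpos'],2),'F',np.round(s['contact_force'],1),'w',round(s['width'],3))
    print('target',T.round(3),'units',u.round(2),'turn',round(dy/6,2))
E
python3 -c "
from h import *
go(.175,.045,-72,.253)"
```

```text
t 0.77 pos [ 0.3399 -0.2729  0.2531] yaw 70.8 q [-0.84  0.06  1.77  0.    1.3  -0.5 ] F [ 1.7 -0.5  0.7] w -0.0
target [0.618 0.181 0.253] units [2.082e+01 4.520e+00 1.000e-02] turn -21.2
```

drive_tool:
  rows:
    - [1.3, 0.28, 0, -1.15]
    - [2.6, 0.56, 0, -2.3]
    - [3.9, 0.85, 0, -3.45]
    - [5.2, 1.13, 0, -4.6]
    - [6.5, 1.4, 0, -5.75]
    - [7.8, 1.7, 0, -6.9]
    - [9.1, 1.98, 0, -8.05]
    - [10.4, 2.26, 0, -9.2]

```text
clock: 1.43
position: [0.48, -0.0469, 0.253]
ee_rot: [-0.0, 0.454, 0.891, -0.0]
contact_force: [0.4, -0.6, 0.0]
width: 0.0
gripper_force: 0.0
```

```bash
python3 -c "
from h import *
go(.175,.045,-72,.253)"
```

```text
t 1.43 pos [ 0.48   -0.0469  0.253 ] yaw 126.0 q [-0.24  0.14  1.69 -0.    1.32 -0.87] F [ 0.4 -0.6  0. ] w 0.0
target [0.618 0.181 0.253] units [ 4.14  9.84 -0.  ] turn -11.99
```

drive_tool:
  rows:
    - [0.52, 1.23, 0, -1.15]
    - [1.04, 2.46, 0, -2.3]
    - [1.55, 3.7, 0, -3.45]
    - [2.07, 4.92, 0, -4.6]
    - [2.6, 6.15, 0, -5.75]
    - [3.1, 7.4, 0, -6.9]
    - [3.6, 8.6, 0, -8.05]
    - [4.14, 9.84, 0, -9.2]

```text
clock: 2.1
position: [0.6194, 0.1804, 0.2526]
ee_rot: [-0.001, -0.011, 1.0, -0.0]
contact_force: [0.9, -0.2, 0.4]
width: 0.0002
gripper_force: 0.0
```

```bash
python3 -c "
from h import *
go(.175,.045,-72,.132)"
```

```text
t 2.1 pos [0.6194 0.1804 0.2526] yaw -178.8 q [ 0.18  0.38  1.35 -0.    1.41 -1.42] F [ 0.9 -0.2  0.4] w 0.0
target [0.618 0.181 0.132] units [0.05 0.05 4.83] turn -2.79
```

drive_tool:
  rows:
    - [0, 0, 0.5, -0.8]
    - [0, 0, 1.2, -1.6]
    - [0, 0, 2.0, -2.4]
    - [0, 0, 2.8, -2.8]
    - [0, 0, 3.6, -2.8]
    - [0, 0, 4.3, -2.8]
    - [0, 0, 4.83, -2.8]
    - [0, 0, 4.83, -2.8]

```text
clock: 2.77
position: [0.6166, 0.1785, 0.1286]
ee_rot: [-0.004, -0.154, 0.988, -0.0]
contact_force: [-0.8, 0.1, -0.3]
width: -0.0
gripper_force: 0.0
```

Run:
```python
from h import *
go(.175,.028,-72,.132)
p,d=eyes.get_image('top'); cv2.imwrite('pics/c1.png',cv2.resize(p[220:340,120:300,::-1],None,fx=4.4,fy=4.4,interpolation=3))
```

```text
t 2.77 pos [0.6166 0.1785 0.1286] yaw -162.3 q [ 0.17  0.46  1.53 -0.    1.15 -1.71] F [-0.8  0.1 -0.3] w -0.0
target [0.602 0.176 0.132] units [ 0.6   0.09 -0.13] turn -0.05
```

View pics/c1.png

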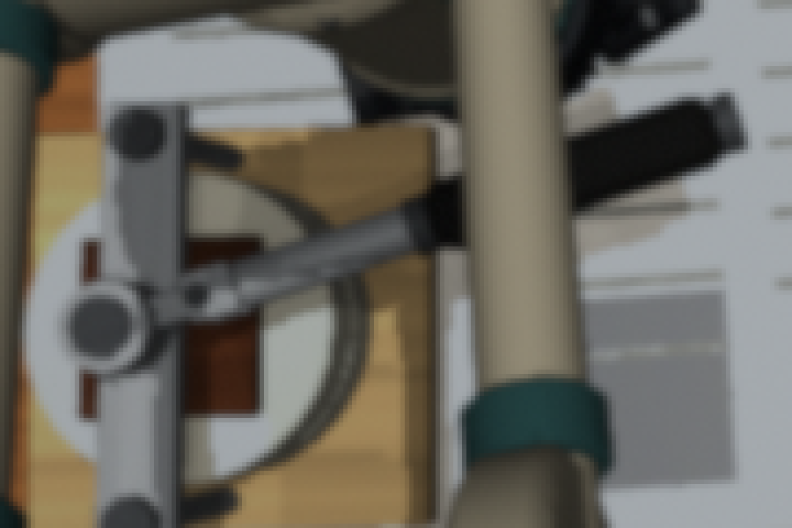

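The top crop shows the handle unmoved, with its tip still at crop (740,120). The forearm covers the middle of the grip. Next I approach slowly until the fingers touch.

drive_tool:
  rows:
    - [0.15, 0, -0.1, 0]
    - [0.3, 0, -0.1, 0]
    - [0.4, 0, -0.1, 0]
    - [0.5, 0, -0.1, 0]
    - [0.6, 0, -0.1, 0]
    - [0.7, 0, -0.1, 0]
    - [0.8, 0, -0.1, 0]
    - [0.8, 0, -0.1, 0]

```text
clock: 3.48
position: [0.5994, 0.1727, 0.1352]
ee_rot: [-0.0, -0.154, 0.988, -0.0]
contact_force: [-0.3, 0.3, 0.1]
width: -0.0
gripper_force: 0.0
```

```bash
cat >> h.py <<'E'
def rel(off0=.024):
    s=get_state();p=s['position'][:2]-N; r=np.hypot(*p); R=rot(s)
    hd=np.degrees(np.arctan2(p[1],p[0])-np.arcsin(off0/r))
    f=s['contact_force']; print('t',round(s['clock'],2),'pos',s['position'].round(4),'r',r.round(4),'hd',hd.round(2),'yaw-hd',(np.degrees(np.arctan2(R[1,0],R[0,0]))-hd+90+180)%360-180,'Ftool',(R.T@f).round(1),'Mnut',round(p[0]*f[1]-p[1]*f[0],2),'q6',round(s['qpos'][5],2))
E
python3 -c "
from h import *
rel()"
```

```text
t 3.48 pos [0.5994 0.1727 0.1352] r 0.1793 hd -71.78 yaw-hd -0.5352767563502709 Ftool [ 0.2  0.3 -0.1] Mnut -0.02 q6 -1.71
```

drive_tool:
  rows:
    - [0.1, 0, 0, 0.1]
    - [0.2, 0, 0, 0.2]
    - [0.3, 0, 0, 0.35]
    - [0.4, 0, 0, 0.5]
    - [0.5, -0.05, 0, 0.65]
    - [0.6, -0.05, 0, 0.8]
    - [0.7, -0.05, 0, 0.9]
    - [0.8, -0.06, 0, 1.0]

```text
clock: 4.15
position: [0.5874, 0.1672, 0.1364]
ee_rot: [0.007, -0.101, 0.995, 0.001]
contact_force: [11.2, 5.2, -3.9]
width: 0.0002
gripper_force: 5.8
```

```bash
python3 -c "
from h import *
rel()"
```

```text
t 4.15 pos [0.5874 0.1672 0.1364] r 0.1795 hd -75.98 yaw-hd -2.4146768878801197 Ftool [-12.    2.8   4.1] Mnut 2.22 q6 -1.61
```

drive_tool:
  rows:
    - [0.15, 0, 0, 0.1]
    - [0.3, 0, 0, 0.2]
    - [0.45, 0, 0, 0.3]
    - [0.6, 0, 0, 0.4]
    - [0.75, -0.02, 0, 0.5]
    - [0.85, -0.03, 0, 0.6]
    - [0.95, -0.03, 0, 0.7]
    - [1.05, -0.03, 0, 0.8]

```text
clock: 4.82
position: [0.5631, 0.1603, 0.1366]
ee_rot: [0.008, -0.059, 0.998, 0.001]
contact_force: [12.4, 2.0, -4.9]
width: -0.0002
gripper_force: 6.5
```

```bash
python3 -c "
from h import *
rel()"
```

```text
t 4.82 pos [0.5631 0.1603 0.1366] r 0.1788 hd -84.1 yaw-hd 0.9073911303642035 Ftool [-12.4   0.5   5.1] Mnut 2.23 q6 -1.53
```

drive_tool:
  rows:
    - [0.13, 0, 0, 0.17]
    - [0.26, 0, 0, 0.35]
    - [0.4, 0, 0, 0.52]
    - [0.53, 0, 0, 0.7]
    - [0.66, -0.02, 0, 0.9]
    - [0.8, -0.04, 0, 1.1]
    - [0.9, -0.05, 0, 1.25]
    - [1.0, -0.06, 0, 1.4]

```text
clock: 5.48
position: [0.539, 0.156, 0.1368]
ee_rot: [0.009, 0.014, 1.0, 0.002]
contact_force: [14.2, 3.0, -5.3]
width: -0.0001
gripper_force: 6.8
```

```bash
python3 -c "
from h import *
rel()"
```

```text
t 5.48 pos [0.539  0.156  0.1368] r 0.1789 hd -91.95 yaw-hd 0.3133151793451816 Ftool [-14.    3.4   5.6] Mnut 2.59 q6 -1.39
```

drive_tool:
  rows:
    - [0.1, 0, 0, 0.13]
    - [0.2, 0, 0, 0.26]
    - [0.3, 0, 0, 0.4]
    - [0.4, 0, 0, 0.53]
    - [0.5, -0.02, 0, 0.66]
    - [0.6, -0.03, 0, 0.8]
    - [0.7, -0.04, 0, 0.95]
    - [0.75, -0.05, 0, 1.05]

```text
clock: 6.15
position: [0.5205, 0.155, 0.1368]
ee_rot: [0.009, 0.069, 0.998, 0.002]
contact_force: [14.2, 2.1, -4.8]
width: 0.0003
gripper_force: 7.0
```

```bash
python3 -c "
from h import *
rel()"
```

```text
t 6.15 pos [0.5205 0.155  0.1368] r 0.179 hd -97.87 yaw-hd -0.041072762440308 Ftool [-13.7   4.    5.1] Mnut 2.53 q6 -1.27
```

Run:
```python
from h import *
p,d=eyes.get_image('top'); cv2.imwrite('pics/c2.png',cv2.resize(p[240:340,120:270,::-1],None,fx=5.3,fy=5.3,interpolation=3)); rel()
```

```text
t 6.2 pos [0.5203 0.1551 0.1368] r 0.1789 hd -97.93 yaw-hd 0.014301193446158322 Ftool [-13.    4.9   5.9] Mnut 2.44 q6 -1.27
```

View pics/c2.png

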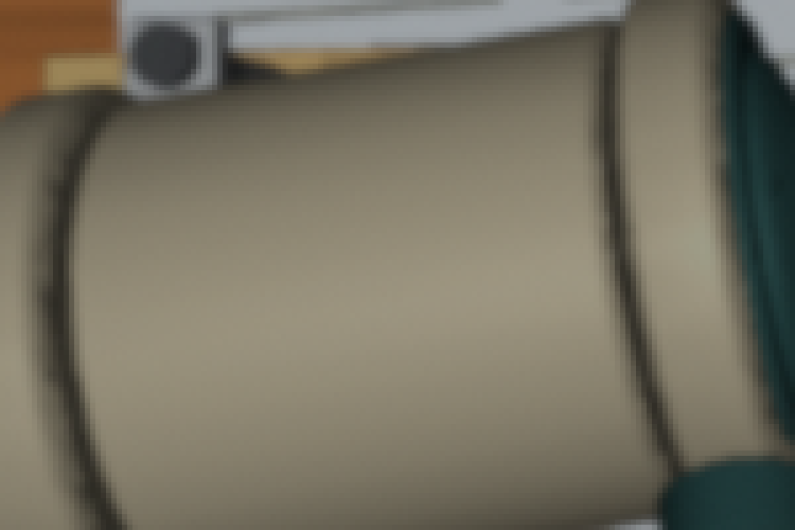

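The top view is blocked by the arm, which covers everything except a bolt end at crop (165,50). I'll continue along the arc and check from the scene camera.

drive_tool:
  rows:
    - [0.11, 0, 0, 0.15]
    - [0.22, 0, 0, 0.3]
    - [0.33, 0, 0, 0.45]
    - [0.44, 0, 0, 0.6]
    - [0.55, -0.02, 0, 0.75]
    - [0.66, -0.03, 0, 0.9]
    - [0.77, -0.04, 0, 1.05]
    - [0.87, -0.05, 0, 1.2]

```text
clock: 6.87
position: [0.4992, 0.1562, 0.1369]
ee_rot: [0.009, 0.131, 0.991, 0.002]
contact_force: [15.5, 0.1, -5.9]
width: -0.0
gripper_force: 7.2
```

```bash
python3 -c "
from h import *
rel()
p,d=eyes.get_image('scene'); cv2.imwrite('pics/c3.png',cv2.resize(p[150:270,320:480,::-1],None,fx=5,fy=5,interpolation=3))"
```

```text
t 6.87 pos [0.4992 0.1562 0.1369] r 0.1792 hd -104.67 yaw-hd -0.4193409462384352 Ftool [-14.8   4.1   6.2] Mnut 2.75 q6 -1.14
```

View pics/c3.png

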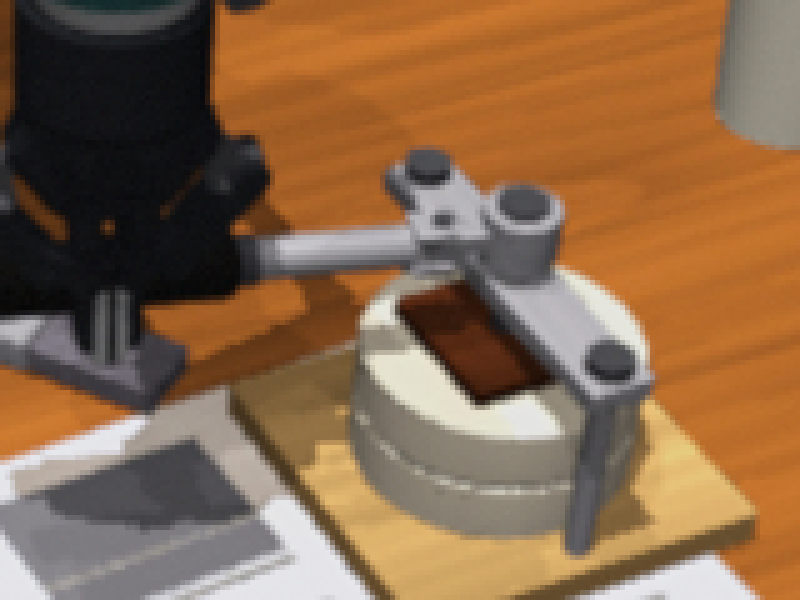

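Run:
```python
from h import *
def br(a,b): return np.degrees(np.arctan2(b[1]-a[1],b[0]-a[0])),np.hypot(*(b-a)[:2])
for zp in (.145,.149,.153):
  print(zp,'now',br(px2w('scene',424.6,190.6,.153),px2w('scene',408.4,193.6,zp)),'start',br(px2w('top',143.2,294.1,.153),px2w('top',165,287.5,zp)))
print(px2w('scene',424.6,190.6,.153))
# tube axis now: top line points z~.146
a=px2w('scene',320+405/5,150+232/5,.146);b=px2w('scene',320+270/5,150+242/5,.146);print('tube',br(a,b))
```

```text
0.145 now (np.float64(-113.92258849621952), np.float64(0.03254597084984626)) start (np.float64(-72.19418361717717), np.float64(0.032679795549913834))
0.149 now (np.float64(-105.07279670482903), np.float64(0.033929098589248266)) start (np.float64(-73.08098607966359), np.float64(0.03402703701215999))
0.153 now (np.float64(-97.08891708493827), np.float64(0.036049101414176755)) start (np.float64(-73.9000610446488), np.float64(0.035381808032733386))
[0.52172471 0.33590969 0.153     ]
tube (np.float64(-106.61199274283636), np.float64(0.05639304847801549))
```

In the scene crop the head is at (523,203), the pin at (442,218), and the tube looks nearly straight. Force is still rising, so I continue.

drive_tool:
  rows:
    - [0.13, 0, 0, 0.17]
    - [0.26, 0, 0, 0.35]
    - [0.4, 0, 0, 0.52]
    - [0.53, 0, 0, 0.7]
    - [0.66, -0.02, 0, 0.9]
    - [0.8, -0.04, 0, 1.1]
    - [0.9, -0.05, 0, 1.25]
    - [1.0, -0.06, 0, 1.4]

```text
clock: 7.58
position: [0.4749, 0.1608, 0.1369]
ee_rot: [0.009, 0.203, 0.979, 0.002]
contact_force: [15.6, -1.1, -5.3]
width: 0.0002
gripper_force: 7.3
```

```bash
python3 -c "
from h import *
rel()
p,d=eyes.get_image('scene'); cv2.imwrite('pics/c4.png',cv2.resize(p[150:270,320:480,::-1],None,fx=5,fy=5,interpolation=3))"
```

```text
t 7.58 pos [0.4749 0.1608 0.1369] r 0.1792 hd -112.59 yaw-hd -0.884235457968316 Ftool [-14.6   5.2   5.6] Mnut 2.75 q6 -0.97
```

View pics/c4.png

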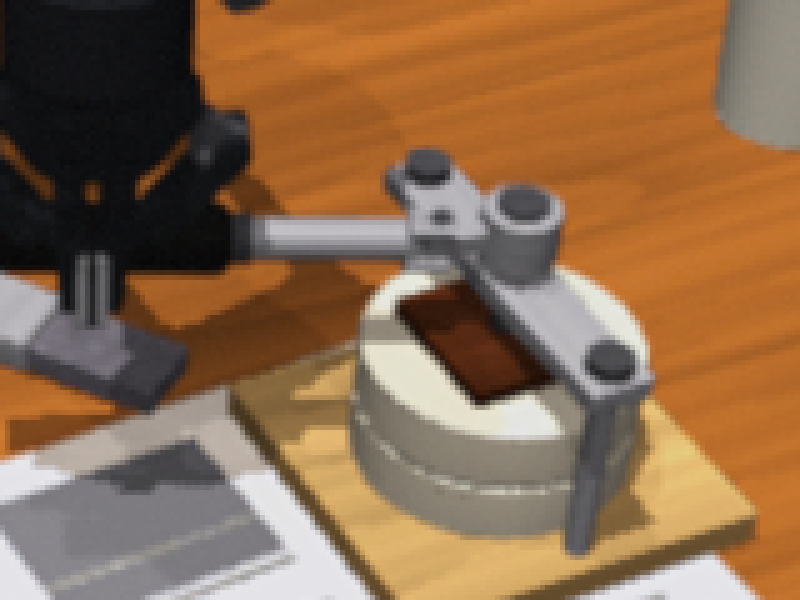

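The pin has stayed put, now at (441,217), while the handle swung 8° and the force held even. The knuckle is giving. I'll push about 5° more and hold to make sure of the click.

drive_tool:
  rows:
    - [0.13, 0, 0, 0.2]
    - [0.26, 0, 0, 0.4]
    - [0.4, 0, 0, 0.6]
    - [0.5, 0, 0, 0.75]
    - [0.6, 0, 0, 0.85]
    - [0.6, 0, 0, 0.85]
    - [0.6, 0, 0, 0.85]
    - [0.6, 0, 0, 0.85]

```text
clock: 8.3
position: [0.4603, 0.1656, 0.1367]
ee_rot: [0.008, 0.246, 0.969, 0.001]
contact_force: [14.1, -5.3, -4.1]
width: 0.0003
gripper_force: 7.4
```

```bash
python3 -c "
from h import *
rel()
p,d=eyes.get_image('scene'); cv2.imwrite('pics/c5.png',cv2.resize(p[150:270,320:480,::-1],None,fx=5,fy=5,interpolation=3))"
```

```text
t 8.3 pos [0.4603 0.1656 0.1367] r 0.1791 hd -117.53 yaw-hd -0.9359239349003019 Ftool [-14.9   2.    4.3] Mnut 2.7 q6 -0.86
```

View pics/c5.png

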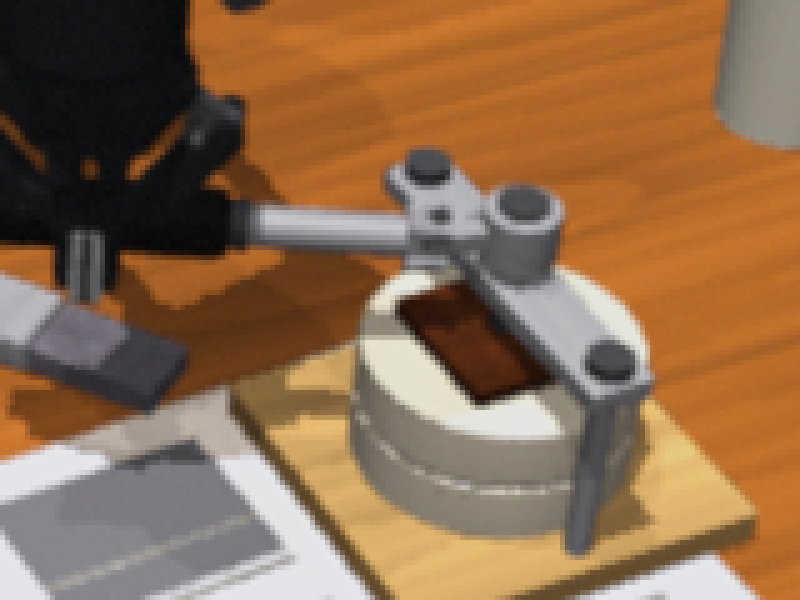

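The handle now lies at about -117°, with the tube at crop (330,230) and the pin at (438,214). I'll back off slowly and watch where contact is lost, which gives the spring-back angle.

drive_tool:
  rows:
    - [-0.2, 0, 0, -0.2]
    - [-0.4, 0, 0, -0.4]
    - [-0.6, 0, 0, -0.6]
    - [-0.8, 0, 0, -0.8]
    - [-0.95, 0, 0, -1.0]
    - [-0.95, 0, 0, -1.0]
    - [-0.95, 0, 0, -1.0]
    - [-0.95, 0, 0, -1.0]

```text
clock: 9.02
position: [0.4825, 0.1566, 0.1372]
ee_rot: [0.009, 0.196, 0.981, 0.003]
contact_force: [15.4, 1.0, -4.4]
width: -0.0001
gripper_force: 6.6
```

```bash
python3 -c "
from h import *
rel()"
```

```text
t 9.02 pos [0.4825 0.1566 0.1372] r 0.1816 hd -109.83 yaw-hd -2.7462317237849447 Ftool [-13.8   6.8   4.7] Mnut 2.69 q6 -1.0
```

The handle is still under spring load after swinging back 7.7° about the nut, or about 0.167 rad about the pin. So the bend exceeded 0.13. Now I let go fully.

drive_tool:
  rows:
    - [-0.2, 0, 0, -0.2]
    - [-0.4, 0, 0, -0.4]
    - [-0.6, 0, 0, -0.5]
    - [-0.8, 0, 0, -0.5]
    - [-1.1, 0, 0, -0.5]
    - [-1.4, 0, 0, -0.5]
    - [-1.7, 0, 0, -0.5]
    - [-2.0, 0, 0, -0.5]

```text
clock: 9.68
position: [0.5196, 0.1359, 0.1348]
ee_rot: [-0.0, 0.169, 0.986, -0.0]
contact_force: [-0.4, 0.4, 0.4]
width: -0.0002
gripper_force: 0.0
```

drive_tool:
  rows:
    - [0, 0, -0.8, 0]
    - [0, 0, -1.6, 0]
    - [0, 0, -2.6, 0]
    - [0, 0, -3.6, 0]
    - [0, 0, -4.6, 0]
    - [0, 0, -5.2, 0]
    - [0, 0, -5.6, 0]
    - [0, 0, -5.6, 0]

```text
clock: 10.35
position: [0.5207, 0.1363, 0.2771]
ee_rot: [0.002, 0.169, 0.986, 0.001]
contact_force: [0.3, -0.4, -0.3]
width: -0.0
gripper_force: 0.0
```

drive_tool:
  rows:
    - [-0.5, -1, 0, 0]
    - [-1, -2.2, 0, 0]
    - [-1.5, -3.5, 0, 0]
    - [-2, -5, 0, 0]
    - [-2.5, -6.5, 0, 0]
    - [-3, -8, 0, 0]
    - [-3, -9, 0, 0]
    - [-3, -9, 0, 0]

```text
clock: 11.02
position: [0.5134, -0.1053, 0.2732]
ee_rot: [-0.002, 0.172, 0.985, -0.001]
contact_force: [-0.0, -0.2, -0.2]
width: 0.0003
gripper_force: 0.0
```

Run:
```python
from h import *
rel()
p,d=snap('top','pics/t1.png')
h=(p.max(2)<45)
P=np.array([dw('top',d,x,y) for y,x in zip(*np.nonzero(h)) if 150<x<300 and 230<y<420])
P=P[(P[:,2]>.125)&(P[:,2]<.16)&(np.hypot(*(P[:,:2]-N).T)<.25)&(np.hypot(*(P[:,:2]-N).T)>.11)]
m=P.mean(0);w,V=np.linalg.eigh(np.cov(P[:,:2].T));a=V[:,1]; n=np.array([-a[1],a[0]])
print(len(P),m,'axis',np.degrees(np.arctan2(*(a*np.sign(a@(m[:2]-N)))[::-1])),'bearing',np.degrees(np.arctan2(*(m[:2]-N)[::-1])),'offset mm',1e3*n@(m[:2]-N))
cv2.imwrite('pics/c6.png',cv2.resize(p[:,:,::-1],None,fx=1.2,fy=1.2))
```

```text
t 11.02 pos [ 0.5134 -0.1053  0.2732] r 0.4394 hd -94.13 yaw-hd -15.674875069777613 Ftool [-0.  -0.2  0.2] Mnut -0.02 q6 -1.56
1097 [0.47555326 0.16654194 0.14900376] axis -105.18720272057247 bearing -105.18387285578139 offset mm -0.010084215159835708
```

View pics/c6.png

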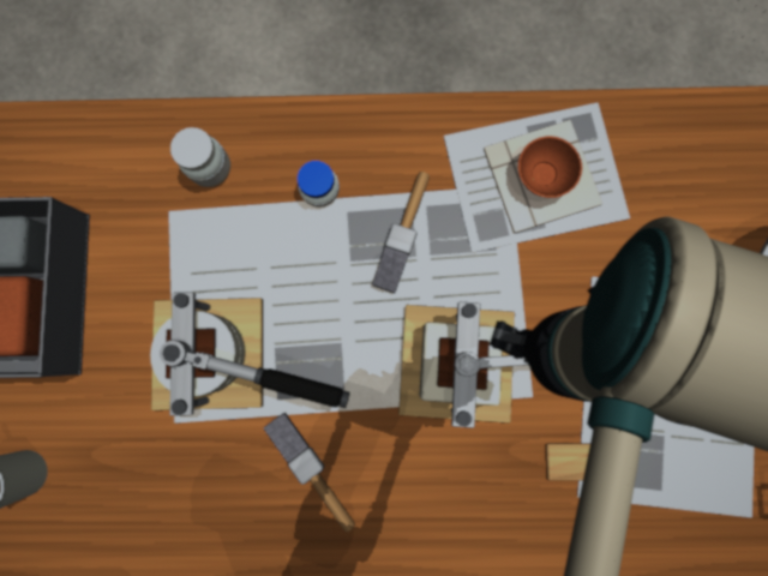

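The handle is straight: its axis and bearing are both -105.2° and its line passes through the nut. The screw turned 33° (0.574 rad), so it stands at 0.62 to 0.87 rad. The knuckle bent about 0.25 rad. The arm is touching nothing and the spanner is where it was.

```bash
python3 -c "
from rig import order
print(order.sign_off())"
```

```text
the job is handed in; nothing more can be done
None
```

The job is handed in: the click wrench clicked, the screw was left tight at an estimated 0.62–0.87 rad, the handle was let go and sprang straight, and the plain spanner was not touched.

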